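# Press the last drill bush home in the screw press

## Task

The wooden jig bar lies at the mouth of the bench screw press, on its bed and work-rest roller; the drill bush at the bar's inner end is only started in its hole and still stands proud. Slide the bar in until it rests flat on the bed with its nose against the end stop, then wind the ram down by pushing the capstan's spokes round one after another until the bush's flange beds solid on the wood, stopping there without forcing the spokes. Finally wind the screw back until the ram stands clear of the bush, leave the bar lying in place in the press, and do not disturb the marker, the offcut or the pencil on the bench.

Things in the scene. Friction and masses are not known exactly. Their poses are not given: they have to be found in the camera images.
- press: Grey cast bench screw press, fixed. Origin on the bench below the screw axis, z up; -x points out of the open throat, the way the bar comes in. Bed plate x = -115 to +35 mm, 84 wide, top at z = 34; a roller 28 mm wide at x = -205 has its top at z = 34 too. Column from x = +70; over-arm and boss (66 mm across, round the axis) at z = 126 to 180 mm. Nothing is above the capstan.
- press_stop (a point): Middle of the end stop's face at bed height, 28 mm behind the screw axis (press x = +28 mm, z = 34 mm); the stop is 22 mm high. Axes as the press. Two steel guide rails, 14 mm high, stand on the bed at press x = -32 to +26 mm with a 43 mm gap centred on y = 0; their mouths flare to about 56 mm at x = -49.
- jig_bar: Loose wooden jig bar, 240 x 40 x 26 mm, 0.22 kg, lying flat, nose just outside the guides and a little askew. Origin on its underside below the proud bush; +x to the nose at x = +28 mm, tail at x = -212; z up. Two bushes already home at x = -44 and -88 mm. With its nose on the end stop the origin is on the screw axis. Held at about x = -155 mm the gripper stays clear of the capstan.
- bush (a joint): How far the proud bush has been pressed in, m: 0 to 0.003 at the start, 0.012 when its flange lies on the wood. A stiff sliding fit: it takes about 35 N from the ram all the way, then goes solid.
- bush_top (a point): Centre of the top face of the proud bush's steel flange (27 mm diameter, 5 mm thick); 43 mm above the bar's underside when joint bush reads 0, 31 mm when home.
- capstan (a joint): Turn of the capstan and screw, rad, positive clockwise seen from above, which lowers the ram by 7.2 mm per rad (45 mm a turn). 0 to 1.2 at the start; range -0.4 to 4.7. At 0 the four spokes lie along the press's -x, -y, +x and +y axes. The screw's friction is about 0.2 N m; it stays where it is left.
- capstan_hub (a point): Centre of the capstan hub on the screw axis, at the height of the spokes' centre lines: z = 214 mm at capstan 0, sinking with the ram. Hub 46 mm across, its nut up to 28 mm above this point. Four level steel spokes 12 mm thick, 90 degrees apart, end in black balls of 22 mm diameter centred 78 mm from the axis.
- spoke_ball (a point): Centre of the ball of the spoke that lies along the press's -x axis at capstan 0. Pushed 60 to 65 mm from the axis a free spoke takes about 3 N, 6 to 8 N while the bush goes in; when the flange meets the wood the force climbs quickly: 14 to 18 N there beds it solid, more than 25 N is forcing it.
- ram_foot (a point): Centre of the flat lower face of the ram (24 mm diameter) on the screw axis; z = 92 mm at capstan 0, sinking 7.2 mm per rad. It meets the bush when this height equals that of point bush_top.
- marker: Loose black marker, 18 x 135 x 18 mm, lying on the bench; leave it alone. Origin at the centre of its underside, y along it.
- offcut: Loose pine offcut, 45 x 110 x 38 mm; leave it alone. Origin at the centre of its underside, y along it.
- pencil: Loose red carpenter's pencil, 14 x 177 x 8 mm; leave it alone. Origin at the centre of its underside, y along it.

How it is judged:
By the outcome, as a careful person would: the job done as asked, in the order asked, and still so for the second after the job is handed in, with the robot touching nothing.
It also fails if it takes over 61 s, if anything falls off the work surface, if the arm or the gripper's body presses on something with over 40 N, if the wrist force passes 120 N, or if a joint passes its speed limit or range.

## Robot

A 7-joint arm with a two-finger parallel gripper is mounted at the origin on a cart in front of the work surface, level with it; the furniture and walls round the work are solid. World frame = base frame: x ahead of the robot, y to its left, z up, the work surface at z = 0. Lengths are in mm, angles in rad, forces in N, time in s.
With the tool pointing down it reaches from about 425 to 875 mm from the base axis. Payload 8.4 kg.
Tool frame: the origin (TCP) lies at the very end of the fingers, on their centre line; the grasp point (between the pads) lies 19 mm behind it; z points along the fingers, y is the line along which they close (so a half turn about z gives the same grasp; the last joint's range is limited). The gripper opens to 87 mm and grips with 3 to 60 N. Pads are 19 mm wide; open, the fingers measure 117 mm over their backs; the gripper's body (75 mm by 190 mm) begins 51 mm behind the grasp point.
Start: joints at [-1.253, 0.333, 0.04, 1.465, -0.013, 1.343, -0.059], TCP at [263.141, 594.322, 186.546] pointing down, gripper open.
Joint ranges: [-2.58, 2.58], [-0.38, 2.09], [-1.3, 1.39], [0.25, 2.4], [-1.5, 4.64], [0.08, 2.09], [-2.65, 2.65]. Speed limits (rad/s): [2.22, 2.22, 2.79, 2.79, 3.14, 3.14, 3.14].

## Interface

Orientations are given as a unit quaternion [x, y, z, w].
In Python, from bench import bot gives the robot as it stands.
- The arm moves only by the tool play_rows, never from a script. Its argument "series" is a list of rows, each an object with "xyz": the shift along the tool's x, y, z in mm, a list of three; "spin": the turn about the tool's z in rad. In form: [{"xyz": [tx, ty, tz], "spin": spin}, ...]. A call has 1 to 5 rows; each row is the pose to reach, as a shift and turn from the pose commanded when the call began, along the tool's axes at that moment; what a row does not reach only later rows make up. A row lasts 1/8 s, in which the tool goes at most 62.5 mm and 10.7 degrees, less where a joint would pass 70% of its speed; a pose out of reach is approached as far as the arm can. A call with a gripper value outside its range is refused whole. "claw" is the opening, from 0 (shut) to 1 (fully open), set as the call begins (left out, the last holds). The fingers move at their own pace and stop on an object; "force" is the grip in N (left out, the last holds). Time passes only in rows, so rows that repeat a pose let the fingers close. It gives the time, the measured TCP pose, the force, the opening and the grip force at its end, in the units of the state.
- bot.sense(): the state, without advancing time (a new reading comes with each control period).
- bot.get_image(name): name is "side" or "top"; returns a dict with "image" (384x512x3 uint8, red, green, blue), "vertical_fov" (degrees; the focal length in pixels is half the picture's height over the tangent of half this angle, whatever the lens; pixels are square), "cx", "cy" (the principal point, pixels), "k1" (the pictures are not rectified: a ray, as slopes to the right and down, at radius r is drawn at 1 + k1 r^2 times it, then the intrinsics apply), "world_from_camera" (4x4, takes a point from camera to world coordinates). Camera axes: x right, y down, z forward; pixel columns grow to the right and rows downward; lengths in mm; the calibration is good to about 2 mm. A picture is of the moment at which its call begins. There is no depth.
- bot.hand_in(): hands the job in; it is judged then, once.
The state is a dict: "time": time; "joint_pos": joint angles; "dq": joint speeds; "joint_efforts": joint torques, N m; "eef_pos": TCP position; "tcp_rot": TCP orientation; "ft_force": force on the tool from outside, world axes, zero at the start; "torque": the same for the moment, N m; "grip_width": finger opening in mm; "finger_force": force on a finger pad.
Only numpy, scipy, OpenCV 4.12 (cv2) and the standard library are available. Lean on these libraries where they do the work, as an engineer would, in place of code of your own. Each camera call takes 0.05 s, during which the arm holds its last target. There are 200 camera calls.

## Working session

There is one attempt and no reset: what is moved stays moved. The work goes in short steps, Python scripts to look and compute and a tool call to move; the robot and the scene stay as the last step left them, time stands still between calls to the robot, and variables do not carry over. Pictures are saved under pics/ and viewed, at most 10 in all, crops included, and the job is handed in when it is done.

Besides the shell and the picture viewer there is one more tool, called after "Request:" in YAML: its name, and indented under it one key for each argument. play_rows: Moves the arm, as the interface text tells. Its arguments: {"type":"object","properties":{"series":{"type":"array"},"claw":{"type":"number"},"force":{"type":"number"}},"required":["series"]}

```bash
ls; mkdir -p pics; cat > h.py <<'E'
import numpy as np, cv2
from bench import bot
def cam(n):
    d=bot.get_image(n); return d
def K(d):
    h,w=d["image"].shape[:2]; f=h/2/np.tan(np.radians(d["vertical_fov"])/2)
    return np.array([[f,0,d["cx"]],[0,f,d["cy"]],[0,0,1]]),np.array([d["k1"],0,0,0,0.])
def ray(d,uv):
    k,D=K(d); p=cv2.undistortPointsIter(np.array([[uv]],float),k,D,None,None,(3,50,1e-9))[0,0] if 0 else cv2.undistortPoints(np.array([[uv]],float),k,D)[0,0]
    T=np.array(d["world_from_camera"]); return T[:3,3],T[:3,:3]@np.array([p[0],p[1],1])
def onz(d,uv,z):
    o,v=ray(d,uv); return o+v*(z-o[2])/v[2]
def proj(d,P):
    k,D=K(d); T=np.linalg.inv(np.array(d["world_from_camera"]))
    return cv2.projectPoints(np.array(P,float).reshape(-1,1,3),cv2.Rodrigues(T[:3,:3])[0],T[:3,3],k,D)[0].reshape(-1,2)
def two(d1,u1,d2,u2):
    o1,v1=ray(d1,u1);o2,v2=ray(d2,u2)
    s=np.linalg.lstsq(np.c_[v1,-v2],o2-o1,rcond=None)[0]
    a=o1+s[0]*v1;b=o2+s[1]*v2; return (a+b)/2,np.linalg.norm(a-b)
E
python3 - <<'E'
from h import *
for n in("side","top"):
    d=cam(n); print(n,np.round(d["world_from_camera"],2).tolist(),d["vertical_fov"],d["cx"],d["cy"],d["k1"])
    cv2.imwrite(f"pics/{n}0.png",cv2.resize(d["image"][:,:,::-1],(800,600),interpolation=cv2.INTER_CUBIC))
print(bot.sense())
E
```

```text
pics
side [[-0.54, -0.34, 0.77, -497.47], [-0.84, 0.23, -0.48, 853.08], [-0.02, -0.91, -0.41, 729.52], [0.0, 0.0, 0.0, 1.0]] 46.371943949627195 243.06744479473863 186.20284763324076 0.03711804846957041
top [[-0.03, -0.98, 0.18, 369.32], [-1.0, 0.02, -0.0, 189.46], [-0.0, -0.18, -0.98, 1309.87], [0.0, 0.0, 0.0, 1.0]] 48.36081014608754 251.71812783328318 195.76330272382083 -0.08356004452278981
{'time': 0.1, 'joint_pos': array([-1.25324139,  0.33381399,  0.03988129,  1.46621499, -0.01342216,
        1.34331703, -0.05848488]), 'dq': array([ 9.71141361e-07, -1.21173780e-03, -4.35024872e-04, -7.68698346e-04,
       -1.72650303e-03, -3.06467353e-03, -6.96327573e-05]), 'joint_efforts': array([ 5.19665860e-03, -6.57812977e+01,  1.34097319e+00, -4.04702568e+01,
       -5.95647446e-02,  4.10979067e-02,  3.01976820e-05]), 'eef_pos': array([262.93918873, 593.89590452, 185.74959679]), 'tcp_rot': array([ 2.06879271e-01,  9.78366196e-01, -7.34727342e-04, -1.14951226e-04]), 'ft_force': array([ 0.38608038, -0.75288225, -0.01042842]), 'torque': array([ 0.02667027, -0.03005319, -0.02688675]), 'finger_force': 0.0, 'grip_width': 86.8521309594837}
```

View pics/side0.png

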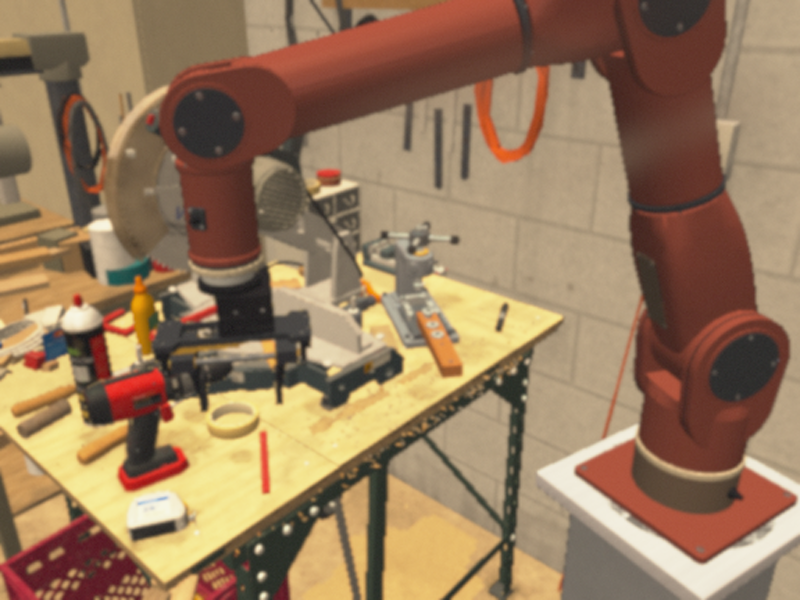

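View pics/top0.png

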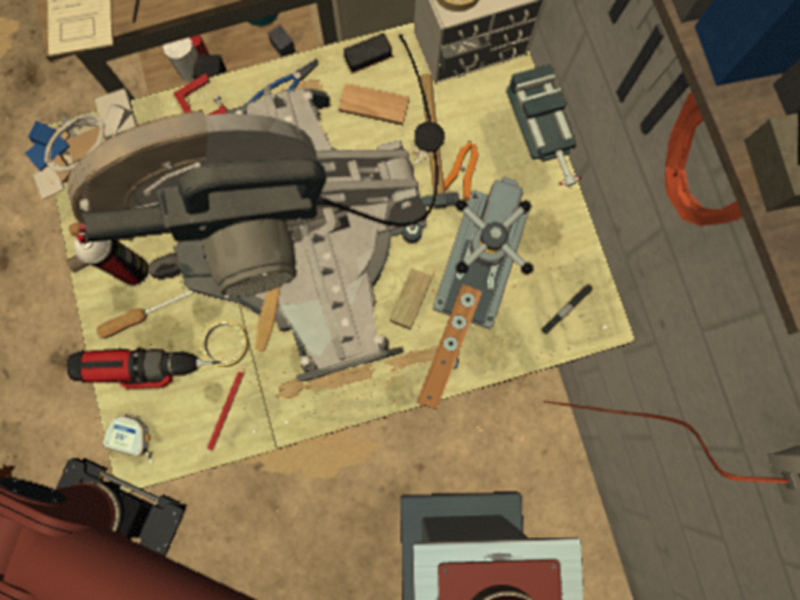

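The side view shows the press near (415,270) with the bar's tail at (447,370). In the top view the hub is at (495,235), the bar's tail at (428,400), the offcut at (411,297), the marker at (567,308) and the pencil at (225,410). I'll crop both views.

```bash
python3 - <<'E'
from h import *
t=cam("top");s=cam("side")
a=cv2.resize(t["image"][105:270,260:400,::-1],None,fx=3.6,fy=3.6,interpolation=cv2.INTER_CUBIC)
b=cv2.resize(s["image"][135:250,225:300,::-1],None,fx=3.6,fy=3.6,interpolation=cv2.INTER_CUBIC)
c=np.zeros((600,800,3),np.uint8);c[:594,:504]=a[:594,:504];c[:b.shape[0],510:510+b.shape[1]]=b
cv2.imwrite("pics/crop.png",c)
E
```

```text
(no output)
```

View pics/crop.png

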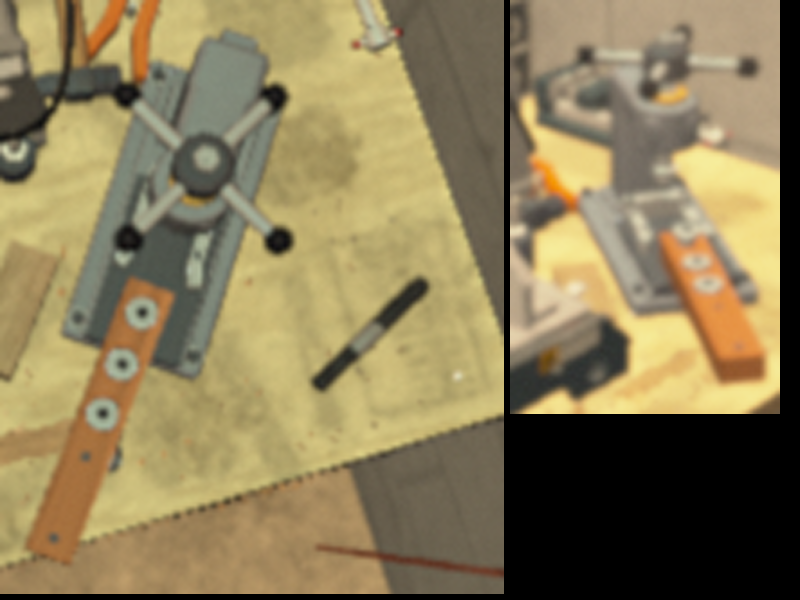

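The crop shows capstan balls at (126,94), (275,97), (278,240), (128,240). The flange bolts are at (77,316), (194,356) and (157,72), and the bushes at (141,312), (122,364), (102,413), with the bar tail near (50,550).

```bash
cat > m.py <<'E'
from h import *
def bar(t):
    hsv=cv2.cvtColor(t["image"],cv2.COLOR_RGB2HSV)
    m=((hsv[...,0]<14)&(hsv[...,1]>110)&(hsv[...,2]>90)).astype(np.uint8)
    r=np.zeros_like(m); r[150:275,255:330]=1; m*=r
    m=cv2.morphologyEx(m,cv2.MORPH_OPEN,np.ones((3,3)))
    c=max(cv2.findContours(m,0,2)[0],key=cv2.contourArea).reshape(-1,2)
    P=np.array([onz(t,p,60)[:2] for p in c],np.float32)
    (cx,cy),(w,h),a=cv2.minAreaRect(P); B=cv2.boxPoints(((cx,cy),(w,h),a))
    return np.array([cx,cy]),(w,h),B
def balls(t,z,roi=(125,180,285,345)):
    g=t["image"].max(2)[roi[0]:roi[1],roi[2]:roi[3]]
    n,l,s,c=cv2.connectedComponentsWithStats((g<48).astype(np.uint8))
    return [(c[i]+[roi[2],roi[0]],s[i,4]) for i in range(1,n) if s[i,4]>8]
E
python3 - <<'E'
from m import *
t=cam("top"); s=cam("side")
print("bar",bar(t))
for b in balls(t,0): print("ball",np.round(b[0],1),b[1])
c=lambda x,y:(260+x/3.6-.36,105+y/3.6-.36)
for z in (202,206,210,214):
    P=np.array([onz(t,c(*p),z)[:2] for p in((126,94),(275,97),(278,240),(128,240))]); m=P.mean(0)
    print(z,m.round(1),np.linalg.norm(P-m,axis=1).round(1),np.degrees(np.arctan2(*(P-m).T[::-1])).round(1))
for p in((77,316),(194,356),(157,72),(66,332),(195,375)): print("bolt",onz(t,c(*p),10).round(1))
for p in((141,312),(122,364),(102,413)): print("bush",onz(t,c(*p),65).round(1))
for p in((88,322),(180,357)): print("bedcorner?",onz(t,c(*p),34).round(1))
cs=lambda x,y:(225+(x-510)/3.6-.36,135+y/3.6-.36)
# side balls: (586,54) left,(683,32) far,(748,66) right,(655,88) near
for p in((586,54),(683,32),(748,66),(655,88)):
  print([ (np.round(r[0],1).tolist(),round(r[1],1)) for r in (two(t,c(*q),s,cs(*p)) for q in((126,94),(275,97),(278,240),(128,240))) if r[1]<15])
# proud bush: top in side (685,237)
print(two(t,c(141,312),s,cs(686,236)))
E
```

```text
Traceback (most recent call last):
  File "m.py", line 7, in bar
    c=max(cv2.findContours(m,0,2)[0],key=cv2.contourArea).reshape(-1,2)
      ~~~^^^^^^^^^^^^^^^^^^^^^^^^^^^^^^^^^^^^^^^^^^^^^^^^
ValueError: max() iterable argument is empty
```

```bash
sed -i 's/^print("bar"/#&/' m.py; python3 - <<'E'
from m import *
t=cam("top"); s=cam("side")
hsv=cv2.cvtColor(t["image"],cv2.COLOR_RGB2HSV)
c=lambda x,y:(260+x/3.6-.36,105+y/3.6-.36)
for p in((70,480),(130,340),(85,500),(50,530),(15,445),(100,540)): q=c(*p);print("hsv",hsv[round(q[1]),round(q[0])])
for b in balls(t,0): print("ball",np.round(b[0],1),b[1])
for z in (202,206,210,214):
    P=np.array([onz(t,c(*p),z)[:2] for p in((126,94),(275,97),(278,240),(128,240))]); m=P.mean(0)
    print(z,m.round(1),np.linalg.norm(P-m,axis=1).round(1),np.degrees(np.arctan2(*(P-m).T[::-1])).round(1))
for p in((77,316),(194,356),(157,72),(66,332),(195,375)): print("bolt",onz(t,c(*p),10).round(1))
for p in((141,312),(122,364),(102,413)): print("bush",onz(t,c(*p),65).round(1))
for p in((88,322),(180,357)): print("bedcorner?",onz(t,c(*p),34).round(1))
cs=lambda x,y:(225+(x-510)/3.6-.36,135+y/3.6-.36)
for p in((586,54),(683,32),(748,66),(655,88)):
  print([ (np.round(r[0],1).tolist(),round(r[1],1)) for r in (two(t,c(*q),s,cs(*p)) for q in((126,94),(275,97),(278,240),(128,240))) if r[1]<15])
print(two(t,c(141,312),s,cs(686,236)))
E
```

```text
hsv [ 15 160 164]
hsv [ 15 164 169]
hsv [ 14 160 163]
hsv [ 15 155 158]
hsv [ 18 127 163]
hsv [ 18 112 164]
ball [294.4 130.6] 28
ball [336.  131.4] 22
ball [295.5 170.9] 36
ball [336.7 171.4] 27
202 [687.6  10.2] [79.7 79.3 78.5 79.6] [  42.9  -47.5 -136.9  133.4]
206 [686.4  10.9] [79.4 79.1 78.2 79.3] [  42.9  -47.5 -136.9  133.4]
210 [685.3  11.5] [79.2 78.8 78.  79. ] [  42.9  -47.5 -136.9  133.4]
214 [684.1  12.2] [78.9 78.5 77.7 78.7] [  42.9  -47.5 -136.9  133.4]
bolt [612.6  93.8  10. ]
bolt [575.2  -5.2  10. ]
bolt [831.1  14.3  10. ]
bolt [598.8 103.8  10. ]
bolt [558.7  -5.2  10. ]
bush [604.3  45.   65. ]
bush [561.4  62.5  65. ]
bush [521.4  80.5  65. ]
bedcorner? [602.7  86.5  34. ]
bedcorner? [570.8  10.3  34. ]
[([742.7, 65.4, 211.2], np.float64(0.4))]
[([737.4, -45.8, 213.3], np.float64(0.0))]
[([628.0, -41.7, 210.9], np.float64(0.4))]
[([628.9, 67.0, 212.1], np.float64(5.3))]
(array([603.85437532,  45.09845173,  66.89993582]), np.float64(0.24871168221789258))
```

Capstan sits at about 0.47 rad, the hub at about (685,12), and the press yaw is about -20°. Next I'll fix the bar mask and plan the grasp.

```bash
sed -i 's/hsv\[...,0\]<14)&(hsv\[...,1\]>110/hsv[...,0]<18)\&(hsv[...,0]>8)\&(hsv[...,1]>140/' m.py
cat >> m.py <<'E'
from scipy.spatial.transform import Rotation as R
HUB=np.array([684.8,11.8]); YAW=np.radians(-20.1); U=np.array([np.cos(YAW),np.sin(YAW)]); V=np.array([-U[1],U[0]])
def press(p): d=np.array(p)[:2]-HUB; return np.array([d@U,d@V])
def world(p): return HUB+p[0]*U+p[1]*V
def tool():
    s=bot.sense(); M=R.from_quat(s["tcp_rot"]).as_matrix(); return np.array(s["eef_pos"]),M,np.degrees(np.arctan2(M[1,0],M[0,0]))
def to(x,y,z,psi):  # psi: tool x heading deg
    p,M,a=tool(); d=M.T@(np.array([x,y,z])-p); s=(a-psi+180)%360-180
    if abs(s)>90 and 0: s-=180*np.sign(s)
    return d.round(1).tolist(),round(np.radians(s),3)
E
python3 - <<'E'
from m import *
t=cam("top"); c,wh,B=bar(t); print(c,wh,B.round(1).tolist()); print([press(b).round(1).tolist() for b in B])
b=B[np.argsort([press(q)[0] for q in B])]; tail=b[:2].mean(0); nose=b[2:].mean(0); u=(nose-tail)/np.linalg.norm(nose-tail)
print("bar ang",np.degrees(np.arctan2(u[1],u[0])),"nose",press(nose),"tail",press(tail))
g=nose-u*183; psi=np.degrees(np.arctan2(-u[1],-u[0])); print("grasp",g,psi)
print(to(263,594,306,156.1),to(*g,306,psi),to(*g,120,psi),to(*g,30,psi))
print("offcut",)
E
```

```text
[459.16662598 106.63427734] (38.32704162597656, 113.84996032714844) [[399.29998779296875, 110.9000015258789], [504.29998779296875, 67.0], [519.0999755859375, 102.30000305175781], [414.1000061035156, 146.3000030517578]]
[[-302.2, -5.0], [-188.5, -10.2], [-186.7, 28.1], [-300.5, 33.3]]
bar ang -22.72456 nose [-187.61645398    8.91056483] tail [-301.34699285   14.12389187]
grasp [342.87848 155.33725] 157.27542
([0.0, -0.3, -119.5], np.float64(0.0)) ([-250.6, -369.1, -119.5], np.float64(-0.02)) ([-250.6, -369.1, 66.5], np.float64(-0.02)) ([-250.6, -369.0, 156.5], np.float64(-0.02))
offcut
```

Request:
play_rows:
  series:
    - {"xyz": [0, 0, -50], "spin": 0}
    - {"xyz": [0, 0, -100], "spin": 0}
    - {"xyz": [-30, -30, -120], "spin": 0}
    - {"xyz": [-70, -68, -120], "spin": 0}
    - {"xyz": [-110, -107, -120], "spin": 0}
  claw: 0.9

```text
time: 1.08
eef_pos: [321.0, 450.5, 306.9]
tcp_rot: [0.207, 0.978, 0.0, 0.0]
ft_force: [0.2, -0.3, 0.9]
grip_width: 78.4
finger_force: 0.0
```

Request:
play_rows:
  series:
    - {"xyz": [-40, -39, 0], "spin": 0}
    - {"xyz": [-80, -78, 0], "spin": 0}
    - {"xyz": [-120, -117, 0], "spin": 0}
    - {"xyz": [-160, -156, 0], "spin": -0.02}
    - {"xyz": [-200, -195, 0], "spin": -0.02}

```text
time: 1.7
eef_pos: [424.8, 190.8, 306.8]
tcp_rot: [0.197, 0.98, 0.0, 0.0]
ft_force: [2.1, -0.0, -0.1]
grip_width: 78.1
finger_force: 0.0
```

Request:
play_rows:
  series:
    - {"xyz": [-40, -39, 0], "spin": 0}
    - {"xyz": [-66, -64, 0], "spin": 0}
    - {"xyz": [-66, -64, 50], "spin": 0}
    - {"xyz": [-66, -64, 90], "spin": 0}
    - {"xyz": [-66, -64, 90], "spin": 0}

```text
time: 2.33
eef_pos: [458.8, 107.5, 214.6]
tcp_rot: [0.197, 0.98, -0.001, -0.002]
ft_force: [1.0, 0.0, 1.7]
grip_width: 78.3
finger_force: 0.0
```

Request:
play_rows:
  series:
    - {"xyz": [0, 0, 50], "spin": 0}
    - {"xyz": [0, 0, 100], "spin": 0}
    - {"xyz": [0, 0, 140], "spin": 0}
    - {"xyz": [0, 0, 170], "spin": 0}
    - {"xyz": [0, 0, 184], "spin": 0}

```text
time: 2.95
eef_pos: [461.1, 108.6, 32.9]
tcp_rot: [0.197, 0.98, 0.0, 0.0]
ft_force: [-1.0, 0.0, 0.3]
grip_width: 78.6
finger_force: 0.0
```

Request:
play_rows:
  series:
    - {"xyz": [0, 0, 0], "spin": 0}
    - {"xyz": [0, 0, 0], "spin": 0}
    - {"xyz": [0, 0, 0], "spin": 0}
    - {"xyz": [0, 0, 0], "spin": 0}
    - {"xyz": [0, 0, 0], "spin": 0}
  claw: 0.3
  force: 15

```text
time: 3.58
eef_pos: [460.6, 108.2, 32.8]
tcp_rot: [0.197, 0.98, 0.0, 0.0]
ft_force: [0.3, 0.2, -0.0]
grip_width: 36.2
finger_force: 0.0
```

```bash
python3 - <<'E'
from m import *
p,M,a=tool(); print(p,a,press(p),bot.sense()["grip_width"],bot.sense()["ft_force"])
E
```

```text
[460.58866266 108.24236662  32.8256487 ] 157.26345562287705 [-243.69893241   13.51607244] 36.19184179193516 [ 0.25888071  0.24126386 -0.02858726]
```

```bash
python3 - <<'E'
from m import *
t=cam("top");s=cam("side")
a=cv2.resize(t["image"][150:270,250:350,::-1],None,fx=4,fy=4,interpolation=cv2.INTER_CUBIC)
b=cv2.resize(s["image"][170:270,235:325,::-1],None,fx=4,fy=4,interpolation=cv2.INTER_CUBIC)
c=np.zeros((480,800,3),np.uint8);c[:480,:400]=a;c[:400,405:765]=b
cv2.imwrite("pics/g1.png",c); s=bot.sense();print(s["grip_width"],s["finger_force"])
E
```

```text
30.07533355769853 0.0
```

View pics/g1.png

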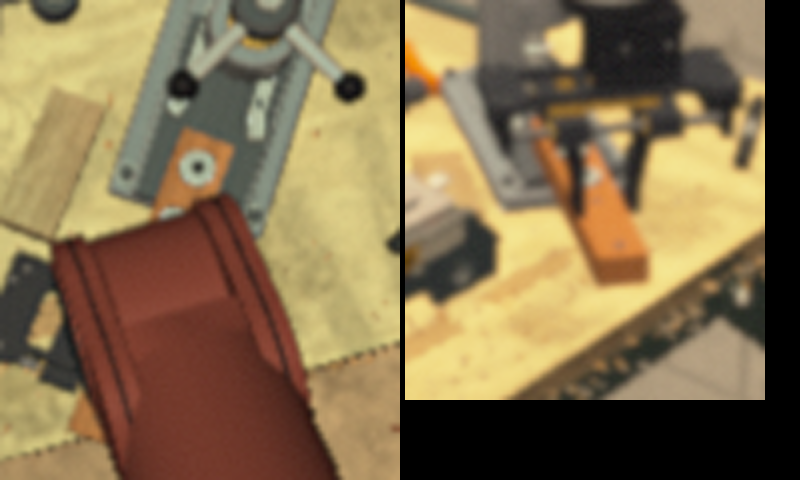

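The picture shows the fingers about (580,180) and (637,170) around the bar, but the width reads under 40. I'll check by projection before going on.

```bash
python3 - <<'E'
from m import *
s=cam("side"); q=bot.sense(); print(q["grip_width"],q["finger_force"],q["eef_pos"])
p,M,a=tool(); w=q["grip_width"]/2
f=lambda P:((proj(s,P)-[235,170])*4+[405,0]).round(0).tolist()
print("tcp",f(p),"tips",f(p+M[:,1]*w),f(p-M[:,1]*w),"up30",f(p+M[:,1]*w-M[:,2]*30),f(p-M[:,1]*w-M[:,2]*30))
u=np.array([.9224,-.3863,0]);v=np.array([.3863,.9224,0]);T=np.array([406.7,128.6,60])-u*1.5
print("bar tail top/bottom",f(T+20*v),f(T-20*v),f(T+20*v-[0,0,26]),f(T-20*v-[0,0,26]))
E
```

```text
28.276944738833667 0.0 [460.44733041 108.13986734  32.59537719]
tcp [[601.0, 248.0]] tips [[584.0, 250.0]] [[619.0, 246.0]] up30 [[584.0, 215.0]] [[620.0, 212.0]]
bar tail top/bottom [[598.0, 257.0]] [[651.0, 252.0]] [[598.0, 288.0]] [[650.0, 282.0]]
```

Request:
play_rows:
  series:
    - {"xyz": [0, 0, 0], "spin": 0}
    - {"xyz": [0, 0, 0], "spin": 0}
    - {"xyz": [0, 0, 0], "spin": 0}
    - {"xyz": [0, 0, 0], "spin": 0}
    - {"xyz": [0, 0, 0], "spin": 0}
  claw: 0.75

```text
time: 4.35
eef_pos: [460.4, 108.1, 32.5]
tcp_rot: [0.197, 0.98, -0.0, -0.0]
ft_force: [0.8, 0.3, -1.0]
grip_width: 63.6
finger_force: 0.0
```

```bash
python3 - <<'E'
from m import *
s=cam("side"); q=bot.sense(); print(q["time"],q["grip_width"],q["eef_pos"])
p,M,a=tool(); w=q["grip_width"]/2
im=cv2.resize(s["image"][170:255,240:325,::-1],None,fx=7,fy=7,interpolation=cv2.INTER_CUBIC)
for k in(1,-1):
  for h,c in((0,(0,0,255)),(30,(0,255,0)),(70,(255,0,0))):
    u=(proj(s,p+k*M[:,1]*w-M[:,2]*h)[0]-[240,170]+.5)*7; cv2.circle(im,tuple(int(x) for x in u),4,c,-1)
cv2.imwrite("pics/g2.png",im)
E
```

```text
4.4 64.3594300941265 [460.431219   108.15151263  32.54974787]
```

View pics/g2.png

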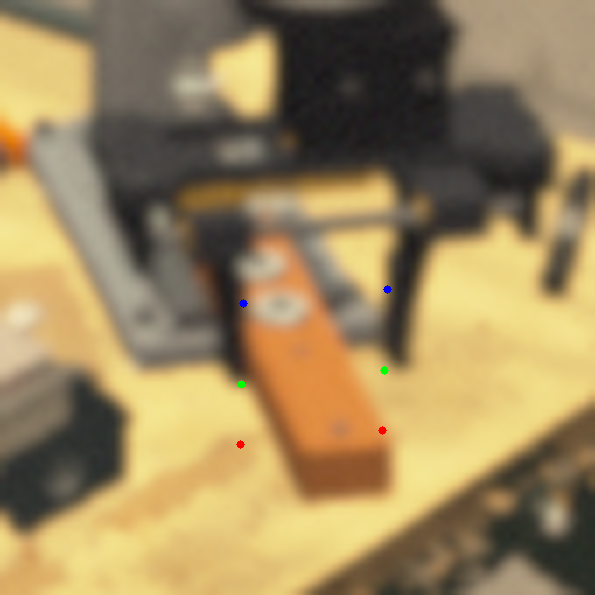

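The tips appear level with the green dots, so the gripper really sits about 30 mm higher than its reported pose. The bar also did not stop the fingers. I'll lower gently while watching force.

Request:
play_rows:
  series:
    - {"xyz": [0, 0, 3], "spin": 0}
    - {"xyz": [0, 0, 6], "spin": 0}
    - {"xyz": [0, 0, 9], "spin": 0}
    - {"xyz": [0, 0, 12], "spin": 0}
    - {"xyz": [0, 0, 12], "spin": 0}

```text
time: 5.03
eef_pos: [460.2, 108.0, 20.3]
tcp_rot: [0.197, 0.98, -0.0, -0.0]
ft_force: [0.2, 0.4, 0.2]
grip_width: 65.3
finger_force: 0.0
```

```bash
python3 - <<'E'
from m import *
s=cam("side");t=cam("top"); q=bot.sense(); print(q["time"],q["grip_width"],q["eef_pos"],q["ft_force"])
p,M,a=tool(); w=q["grip_width"]/2
im=cv2.resize(s["image"][170:255,240:325,::-1],None,fx=7,fy=7,interpolation=cv2.INTER_CUBIC)
for k in(1,-1):
  for h,c in((0,(0,0,255)),(30,(0,255,0)),(70,(255,0,0))):
    u=(proj(s,p+k*M[:,1]*w-M[:,2]*h)[0]-[240,170]+.5)*7; cv2.circle(im,tuple(int(x) for x in u),4,c,-1)
cv2.imwrite("pics/g3.png",im)
E
```

```text
5.125 64.95843814835935 [460.47325007 108.0974648   20.56101431] [-0.2761973  -0.22739963  0.11548572]
```

View pics/g3.png

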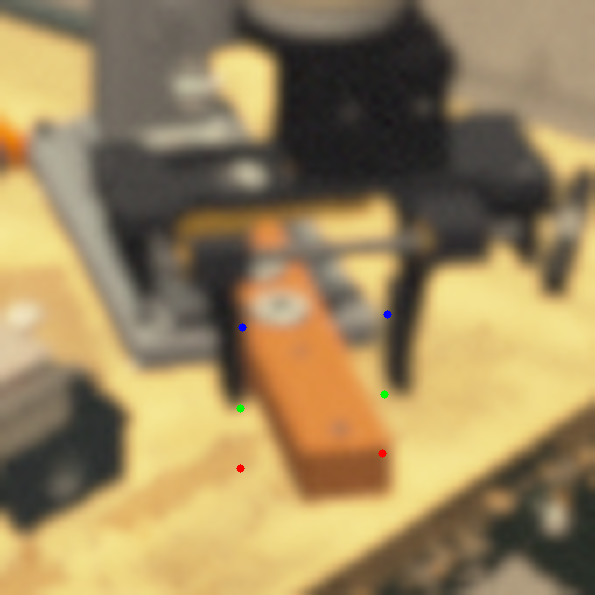

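Request:
play_rows:
  series:
    - {"xyz": [0, 0, 4], "spin": 0}
    - {"xyz": [0, 0, 8], "spin": 0}
    - {"xyz": [0, 0, 12], "spin": 0}
    - {"xyz": [0, 0, 15], "spin": 0}
    - {"xyz": [0, 0, 15], "spin": 0}

```text
time: 5.75
eef_pos: [460.2, 108.0, 5.3]
tcp_rot: [0.197, 0.98, -0.0, -0.0]
ft_force: [0.0, -0.2, -0.0]
grip_width: 65.1
finger_force: 0.0
```

Request:
play_rows:
  series:
    - {"xyz": [0, 0, 0], "spin": 0}
    - {"xyz": [0, 0, 0], "spin": 0}
    - {"xyz": [0, 0, 0], "spin": 0}
    - {"xyz": [0, 0, 0], "spin": 0}
    - {"xyz": [0, 0, 0], "spin": 0}
  claw: 0.3
  force: 15

```text
time: 6.38
eef_pos: [460.4, 108.1, 5.6]
tcp_rot: [0.197, 0.98, -0.0, -0.0]
ft_force: [-0.8, -0.9, 1.0]
grip_width: 40.1
finger_force: 14.9
```

Request:
play_rows:
  series:
    - {"xyz": [0, -3, 0], "spin": -0.012}
    - {"xyz": [0, -6, 0], "spin": -0.024}
    - {"xyz": [0, -9, 0], "spin": -0.036}
    - {"xyz": [0, -11.5, 0], "spin": -0.046}
    - {"xyz": [0, -11.5, 0], "spin": -0.046}

```text
time: 7.0
eef_pos: [456.1, 97.3, 5.7]
tcp_rot: [0.175, 0.985, 0.0, 0.0]
ft_force: [0.4, 0.9, 2.2]
grip_width: 39.7
finger_force: 14.9
```

```bash
python3 - <<'E'
from m import *
t=cam("top"); s=bot.sense(); p,M,a=tool(); print(p,a,press(p),s["ft_force"],s["grip_width"])
im=cv2.resize(t["image"][150:210,275:340,::-1],None,fx=9,fy=9,interpolation=cv2.INTER_CUBIC)
D=lambda P,c:cv2.circle(im,tuple(int(x) for x in (proj(t,P)[0]-[275,150]+.5)*9),3,c,-1)
for x in(-115,-90,-60,-49,-32):
  for y in(-21.5,0,21.5): D([*world([x,y]),48],(0,0,255))
for x in (-115,): 
  for y in(-42,42): D([*world([x,y]),34],(255,0,0))
cv2.imwrite("pics/a1.png",im)
E
```

```text
[456.02528712  97.29944294   5.64058731] 159.87766542586687 [-244.22373033    1.67138746] [0.01520603 1.06111951 1.75868896] 39.62702828529633
```

View pics/a1.png

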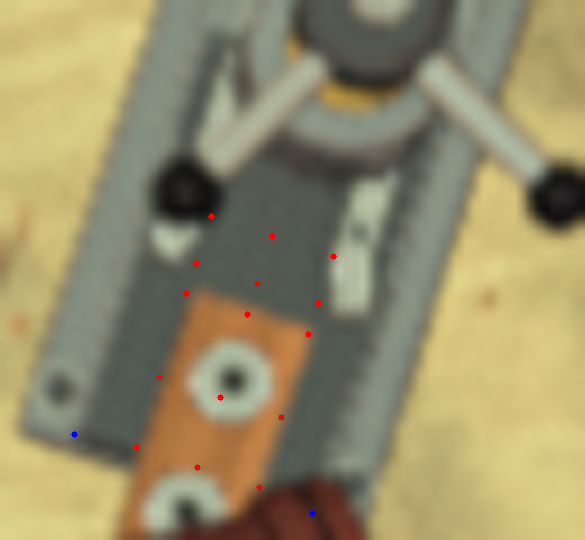

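The nose is at about (253,306), near centred between the rail mouths at (172,250) and (350,305). It is roughly 1 mm to the +y side, so I'll slide in with a small correction.

Request:
play_rows:
  series:
    - {"xyz": [-3, -1, 0], "spin": 0}
    - {"xyz": [-10, -1, 0], "spin": 0}
    - {"xyz": [-17, -1, 0], "spin": 0}
    - {"xyz": [-24, -1, 0], "spin": 0}
    - {"xyz": [-30, -1, 0], "spin": 0}
  force: 25

```text
time: 7.68
eef_pos: [481.9, 87.1, 5.6]
tcp_rot: [0.174, 0.985, 0.0, -0.002]
ft_force: [-11.9, 3.9, 14.7]
grip_width: 39.9
finger_force: 24.9
```

Request:
play_rows:
  series:
    - {"xyz": [-7, 0, 0], "spin": 0}
    - {"xyz": [-14, 0, 0], "spin": 0}
    - {"xyz": [-21, 0, 0], "spin": 0}
    - {"xyz": [-28, 0, 0], "spin": 0}
    - {"xyz": [-28, 0, 0], "spin": 0}

```text
time: 8.3
eef_pos: [509.4, 77.2, 5.7]
tcp_rot: [0.174, 0.985, 0.0, -0.001]
ft_force: [-5.2, 2.6, 10.5]
grip_width: 39.7
finger_force: 24.9
```

Request:
play_rows:
  series:
    - {"xyz": [0, 0, -0.7], "spin": 0}
    - {"xyz": [-5, 0, -0.7], "spin": 0}
    - {"xyz": [-10, 0, -0.7], "spin": 0}
    - {"xyz": [-14, 0, -0.7], "spin": 0}
    - {"xyz": [-14, 0, -0.7], "spin": 0}

```text
time: 8.93
eef_pos: [523.9, 71.4, 6.2]
tcp_rot: [0.175, 0.985, -0.0, 0.0]
ft_force: [2.7, 0.1, -3.0]
grip_width: 39.9
finger_force: 24.9
```

```bash
python3 - <<'E'
from m import *
t=cam("top"); S=cam("side");s=bot.sense(); p,M,a=tool(); print(p,a,press(p),s["ft_force"],s["torque"])
a=cv2.resize(t["image"][150:225,270:345,::-1],None,fx=5.3,fy=5.3,interpolation=cv2.INTER_CUBIC)
b=cv2.resize(S["image"][165:245,235:310,::-1],None,fx=5.3,fy=5.3,interpolation=cv2.INTER_CUBIC)
c=np.zeros((430,800,3),np.uint8);c[:a.shape[0],:a.shape[1]]=a;c[:b.shape[0],400:400+b.shape[1]]=b
cv2.imwrite("pics/a2.png",c)
E
```

```text
[523.63499448  71.57133394   6.26179626] 159.88318550572257 [-171.89012869    0.74499957] [ 1.19644325  0.41834753 -1.78087054] [ 0.16433122 -0.10404256  0.17745053]
```

View pics/a2.png

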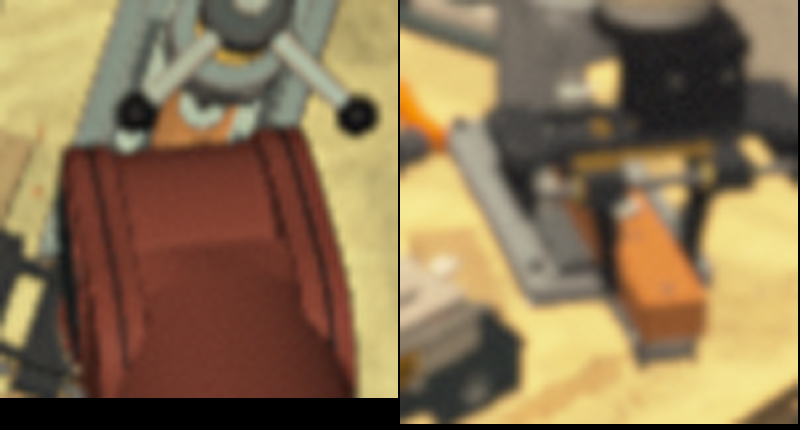

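The bar nose is now between the rails, with the proud bush under the boss at (205,115) and the tail at (665,330) by the roller. I'll continue gently to the stop.

Request:
play_rows:
  series:
    - {"xyz": [-3, 0, 0], "spin": 0}
    - {"xyz": [-6, 0, 0], "spin": 0}
    - {"xyz": [-9, 0, 0], "spin": 0}
    - {"xyz": [-11, 0, 0], "spin": 0}
    - {"xyz": [-11, 0, 0], "spin": 0}

```text
time: 9.65
eef_pos: [534.0, 67.9, 6.3]
tcp_rot: [0.175, 0.985, -0.0, 0.0]
ft_force: [1.1, -0.1, -2.9]
grip_width: 39.4
finger_force: 24.9
```

Request:
play_rows:
  series:
    - {"xyz": [-1, 0, 0], "spin": 0}
    - {"xyz": [-2, 0, 0], "spin": 0}
    - {"xyz": [-2, 0, 0], "spin": 0}

```text
time: 10.02
eef_pos: [535.5, 67.3, 6.3]
tcp_rot: [0.175, 0.985, -0.0, 0.0]
ft_force: [0.5, 0.3, -2.1]
grip_width: 40.1
finger_force: 24.9
```

Request:
play_rows:
  series:
    - {"xyz": [-1, 0, 0], "spin": 0}
    - {"xyz": [-2, 0, 0], "spin": 0}
    - {"xyz": [-2, 0, 0], "spin": 0}

```text
time: 10.4
eef_pos: [537.5, 66.6, 6.3]
tcp_rot: [0.175, 0.985, -0.0, 0.0]
ft_force: [0.8, 0.8, -3.0]
grip_width: 39.9
finger_force: 24.9
```

Request:
play_rows:
  series:
    - {"xyz": [-1, 0, 0], "spin": 0}
    - {"xyz": [-2, 0, 0], "spin": 0}
    - {"xyz": [-2, 0, 0], "spin": 0}

```text
time: 10.78
eef_pos: [539.4, 65.9, 6.3]
tcp_rot: [0.175, 0.985, -0.0, 0.0]
ft_force: [-0.4, 1.6, -2.1]
grip_width: 39.7
finger_force: 24.9
```

Request:
play_rows:
  series:
    - {"xyz": [-1, 0, 0], "spin": 0}
    - {"xyz": [-2, 0, 0], "spin": 0}
    - {"xyz": [-2, 0, 0], "spin": 0}

```text
time: 11.15
eef_pos: [539.7, 65.7, 5.9]
tcp_rot: [0.174, 0.985, -0.0, -0.001]
ft_force: [-5.9, 1.8, 0.9]
grip_width: 40.0
finger_force: 24.9
```

Request:
play_rows:
  series:
    - {"xyz": [-1, 0, 0], "spin": 0}
    - {"xyz": [-1.5, 0, 0], "spin": 0}
    - {"xyz": [-1.5, 0, 0], "spin": 0}

```text
time: 11.52
eef_pos: [539.6, 65.7, 5.8]
tcp_rot: [0.174, 0.985, -0.0, -0.003]
ft_force: [-13.0, 3.2, 7.1]
grip_width: 39.9
finger_force: 24.9
```

The nose met the stop, with force rising to 13 N and the tool at press x -155. Releasing and lifting.

Request:
play_rows:
  series:
    - {"xyz": [1, 0, 0.5], "spin": 0}
    - {"xyz": [1, 0, 0.5], "spin": 0}
    - {"xyz": [1, 0, 0.5], "spin": 0}
    - {"xyz": [1, 0, 0.5], "spin": 0}
  claw: 0.75

```text
time: 12.02
eef_pos: [541.9, 65.0, 5.9]
tcp_rot: [0.175, 0.985, 0.0, 0.0]
ft_force: [0.2, 0.0, 0.7]
grip_width: 64.1
finger_force: 0.0
```

Request:
play_rows:
  series:
    - {"xyz": [0, 0, -20], "spin": 0}
    - {"xyz": [0, 0, -70], "spin": 0}
    - {"xyz": [0, 0, -120], "spin": 0}
    - {"xyz": [0, 0, -170], "spin": 0}
    - {"xyz": [0, 0, -220], "spin": 0}

```text
time: 12.65
eef_pos: [541.5, 65.0, 227.6]
tcp_rot: [0.175, 0.985, 0.0, 0.0]
ft_force: [0.5, -0.1, -0.2]
grip_width: 65.1
finger_force: 0.0
```

Request:
play_rows:
  series:
    - {"xyz": [0, 0, -20], "spin": 0}
    - {"xyz": [0, 0, -20], "spin": -0.18}
    - {"xyz": [0, 0, -20], "spin": -0.36}
    - {"xyz": [0, 0, -20], "spin": -0.54}
    - {"xyz": [0, 0, -20], "spin": -0.72}
  claw: 0

```text
time: 13.28
eef_pos: [541.7, 65.0, 245.8]
tcp_rot: [-0.186, 0.982, -0.0, 0.0]
ft_force: [0.4, 0.5, 0.7]
grip_width: 23.1
finger_force: 0.0
```

```bash
cat >> m.py <<'E'
def sp(th,r,off,z):   # finger pose beside the spoke at world angle th; off>0 = ccw side
    a=np.radians(th); e=np.array([np.cos(a),np.sin(a)]); f=np.array([-e[1],e[0]]); p=HUB+r*e+off*f
    return (*p,z,th)
def capst(t):
    zc=208
    for _ in range(4):
        P=np.array([onz(t,b[0],zc)[:2] for b in balls(t,0)]); d=P-HUB; ok=abs(np.linalg.norm(d,axis=1)-78)<8
        an=np.degrees(np.arctan2(*d[ok].T[::-1])); m=np.degrees(np.angle(np.exp(4j*np.radians(an)).mean()))/4
        yield an.round(1),P[ok].mean(0).round(1),m%90
        break
E
python3 - <<'E'
from m import *
t=cam("top"); p,M,a=tool(); print(p,a,bot.sense()["joint_pos"],bot.sense()["grip_width"]); print(*capst(t))
print(sp(223,56,29,240)); print(to(*sp(223,56,29,240)))
# bush / bar check
im=cv2.resize(t["image"][140:225,270:345,::-1],None,fx=7,fy=7,interpolation=cv2.INTER_CUBIC); cv2.imwrite("pics/b1.png",im)
E
```

```text
[541.69134339  65.0196214  245.79814021] -157.99252088499304 [-0.66561123  0.08905824  0.50284364  1.65162875 -0.04333705  1.41184529
  1.79731253] 18.882918342665043
(array([42.6]), array([743.5,  65.7]), np.float64(42.589419831988614))
(np.float64(663.6221451511389), np.float64(-47.60116551045586), 240, 223)
([-70.8, -150.1, 5.8], np.float64(-0.366))
```

View pics/b1.png

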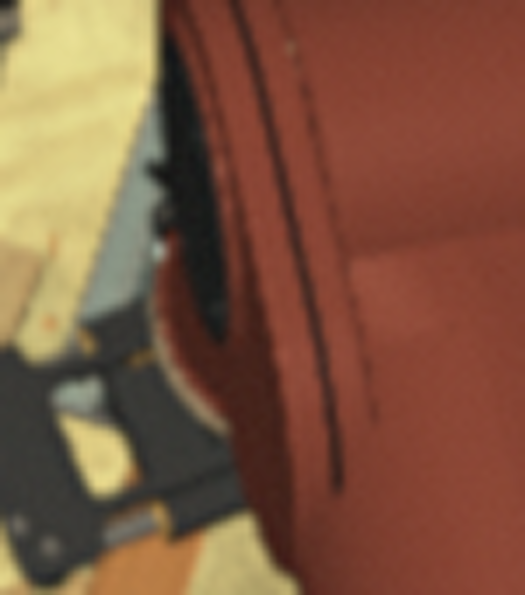

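The arm hides the press from the top camera, and only the gripper at (120,430) is visible. I'll continue on the reported pose, which matched the stop well in xy.

Request:
play_rows:
  series:
    - {"xyz": [-18, -38, 0], "spin": -0.12}
    - {"xyz": [-36, -76, 0], "spin": -0.25}
    - {"xyz": [-54, -114, 0], "spin": -0.366}
    - {"xyz": [-71, -150, 0], "spin": -0.366}
    - {"xyz": [-71, -150, 0], "spin": -0.366}

```text
time: 13.95
eef_pos: [662.7, -52.4, 244.7]
tcp_rot: [-0.356, 0.934, -0.001, -0.001]
ft_force: [0.1, 0.1, -0.4]
grip_width: 0.8
finger_force: 0.0
```

Request:
play_rows:
  series:
    - {"xyz": [0, 0, 20], "spin": 0}
    - {"xyz": [0, 0, 40], "spin": 0}
    - {"xyz": [0, 0, 60], "spin": 0}
    - {"xyz": [0, 0, 83], "spin": 0}
    - {"xyz": [0, 0, 83], "spin": 0}

```text
time: 14.58
eef_pos: [660.6, -48.3, 160.9]
tcp_rot: [-0.359, 0.933, 0.001, -0.002]
ft_force: [-0.4, 0.7, 0.4]
grip_width: 0.4
finger_force: 0.0
```

```bash
cat >> m.py <<'E'
def rows(path):
    p,M,a=tool()
    for i,q in enumerate(path):
        if i%5==0 and i: 
            # next call begins at previous commanded pose
            pr=path[i-1]; A=np.radians(pr[3]); p=np.array(pr[:3]); a=pr[3]; M=np.array([[np.cos(A),np.sin(A),0],[np.sin(A),-np.cos(A),0],[0,0,-1]])
        d=M.T@(np.array(q[:3])-p); s=(a-q[3]+180)%360-180
        if i%5==0: print("call",i//5)
        print("  ",d.round(1).tolist(),round(float(np.radians(s)),3))
E
python3 - <<'E'
from m import *
p,M,a=tool(); s=bot.sense(); print(p,a,s["joint_pos"],s["grip_width"],s["ft_force"])
rows([sp(223-8*k,56,max(29-4*k,19),163-1.0*k) for k in range(0,12)][1:])
E
```

```text
[660.57337662 -48.32526982 160.89725295] -137.90000962362456 [-0.4036819   0.40937947  0.55344336  1.48488911 -0.21795372  1.31249556
  2.47477219] 0.3670987140878229 [-0.42847385  0.69638338  0.38901396]
call 0
   [0.4, 10.5, -1.1] 0.124
   [1.3, 22.7, -0.0] 0.264
   [0.7, 32.9, 1.0] 0.403
   [-0.5, 41.0, 2.0] 0.543
   [-2.9, 48.9, 3.0] 0.682
call 1
   [2.1, 8.0, 1.0] 0.14
   [3.1, 16.2, 2.0] 0.279
   [2.9, 24.4, 3.0] 0.419
   [1.6, 32.6, 4.0] 0.559
   [-0.9, 40.4, 5.0] 0.698
call 2
   [2.1, 8.0, 1.0] 0.14
```

Request:
play_rows:
  series:
    - {"xyz": [0.4, 10.5, -1], "spin": 0.124}
    - {"xyz": [1.3, 22.7, 0], "spin": 0.264}
    - {"xyz": [0.7, 32.9, 1], "spin": 0.403}
    - {"xyz": [-0.5, 41, 2], "spin": 0.543}
    - {"xyz": [-2.9, 48.9, 3], "spin": 0.682}

```text
time: 15.2
eef_pos: [631.2, -11.5, 160.9]
tcp_rot: [-0.024, 1.0, -0.0, 0.0]
ft_force: [-1.1, -1.3, -0.7]
grip_width: 0.7
finger_force: 1.0
```

```bash
cat >> m.py <<'E'
def where():
    p,M,a=tool(); s=bot.sense(); d=p[:2]-HUB; e=M[:2,0]; f=np.array([-e[1],e[0]])
    print("t",s["time"],"z",p[2].round(1),"psi",round(a%360,1),"r",(d@e).round(1),"off",(d@f).round(1),"F",s["ft_force"].round(1),"tang",(s["ft_force"][:2]@f).round(1),"q7",s["joint_pos"][6].round(2))
    o=(d@f); r=d@e  # spoke angle if finger (half 15)+6 touches
    print("spoke angle if touching",round((a+np.degrees((o-21)/r))%360,1))
E
python3 - <<'E'
from m import *
where(); t=cam("top"); print(*capst(t)); s=cam("side"); cv2.imwrite("pics/s1.png",s["image"][:,:,::-1])
E
```

```text
t 15.2 z 160.9 psi 182.7 r 54.7 off 20.7 F [-1.1 -1.3 -0.7] tang 1.2 q7 1.75
spoke angle if touching 182.4
(array([  98.4, -164.2]), array([641.7,  39.7]), np.float64(12.128367124473058))
```

```bash
python3 - <<'E'
from m import *
rows([sp(182.7-6.5*k,56,19,160.5-0.8*k) for k in range(1,11)])
E
```

```text
call 0
   [3.3, 6.7, 1.0] 0.118
   [4.4, 13.3, 1.8] 0.232
   [4.6, 20.0, 2.6] 0.345
   [4.1, 26.7, 3.4] 0.459
   [2.9, 33.3, 4.2] 0.572
call 1
   [1.8, 6.5, 0.8] 0.113
   [2.8, 13.1, 1.6] 0.227
   [3.1, 19.8, 2.4] 0.34
   [2.7, 26.5, 3.2] 0.454
   [1.4, 33.1, 4.0] 0.567
```

Request:
play_rows:
  series:
    - {"xyz": [2.5, 6.7, 1], "spin": 0.118}
    - {"xyz": [4, 13.3, 1.8], "spin": 0.232}
    - {"xyz": [4.5, 20, 2.6], "spin": 0.345}
    - {"xyz": [4.1, 26.7, 3.4], "spin": 0.459}
    - {"xyz": [2.9, 33.3, 4.2], "spin": 0.572}

```text
time: 15.92
eef_pos: [627.2, 21.7, 156.6]
tcp_rot: [0.257, 0.966, 0.0, 0.001]
ft_force: [-0.1, -2.5, 0.7]
grip_width: 0.6
finger_force: 0.8
```

```bash
python3 - <<'E'
from m import *
where(); t=cam("top"); print(*capst(t))
E
```

```text
t 15.925 z 156.6 psi 150.2 r 54.9 off 20.0 F [-0.1 -2.5  0.7] tang 2.2 q7 1.16
spoke angle if touching 149.2
(array([153.5]), array([615.7,  46.3]), np.float64(63.49611644567909))
```

Request:
play_rows:
  series:
    - {"xyz": [1.8, 6.5, 0.8], "spin": 0.113}
    - {"xyz": [2.8, 13.1, 1.6], "spin": 0.227}
    - {"xyz": [3.1, 19.8, 2.4], "spin": 0.34}
    - {"xyz": [2.7, 26.5, 3.2], "spin": 0.454}
    - {"xyz": [1.4, 33.1, 4], "spin": 0.567}

```text
time: 16.6
eef_pos: [641.9, 51.8, 152.1]
tcp_rot: [0.516, 0.857, 0.0, -0.0]
ft_force: [-1.6, -0.0, 0.5]
grip_width: 0.6
finger_force: 0.9
```

```bash
python3 - <<'E'
from m import *
where(); t=cam("top"); print(*capst(t)); print([(b[0].round(0).tolist(),b[1]) for b in balls(t,0)])
E
```

```text
t 16.6 z 152.1 psi 117.9 r 55.4 off 19.2 F [-1.6 -0.   0.5] tang 1.4 q7 0.61
spoke angle if touching 116.0
(array([ 41.5, 121.4]), array([694. ,  72.8]), np.float64(36.43437671174021))
[([295.0, 130.0], np.int32(25)), ([291.0, 167.0], np.int32(30))]
```

Request:
play_rows:
  series:
    - {"xyz": [0, -8, 0], "spin": 0}
    - {"xyz": [0, -8, -30], "spin": 0}
    - {"xyz": [0, -8, -56], "spin": 0}
    - {"xyz": [0, -8, -56], "spin": 0}

```text
time: 17.15
eef_pos: [635.6, 46.9, 210.0]
tcp_rot: [0.515, 0.857, 0.001, 0.001]
ft_force: [0.4, -0.5, 0.2]
grip_width: 0.7
finger_force: 0.0
```

```bash
python3 - <<'E'
from m import *
where(); t=cam("top"); print(*capst(t)); print([(b[0].round(0).tolist(),b[1]) for b in balls(t,0)])
p0=np.array(tool()[0]); tgt=np.array(sp(211.5,56,28,206)[:3]); 
path=[(*(p0+(tgt-p0)*min(1,k/8)),118+(211.5-118)*min(k/9,1)) for k in range(1,11)]
print(tgt); rows(path)
E
```

```text
t 17.15 z 210.0 psi 118.0 r 54.1 off 27.0 F [ 0.4 -0.5  0.2] tang -0.1 q7 0.59
spoke angle if touching 124.3
(array([ 30.9, 123.2]), array([695.4,  64.6]), np.float64(32.06444515182426))
[([300.0, 129.0], np.int32(25)), ([297.0, 153.0], np.int32(12)), ([292.0, 158.0], np.int32(9)), ([291.0, 168.0], np.int32(29))]
[651.68211061 -41.33384423 206.        ]
call 0
   [-10.8, -3.3, 0.3] -0.182
   [-21.5, -6.7, 0.6] -0.364
   [-32.3, -10.0, 0.9] -0.545
   [-43.0, -13.3, 1.2] -0.726
   [-53.8, -16.7, 1.6] -0.908
call 1
   [-4.0, -10.5, 0.3] -0.181
   [-8.0, -21.1, 0.6] -0.363
   [-12.0, -31.6, 0.9] -0.544
   [-12.0, -31.6, 0.9] -0.725
   [-12.0, -31.6, 0.9] -0.725
```

Request:
play_rows:
  series:
    - {"xyz": [-10.8, -3.3, 0], "spin": -0.18}
    - {"xyz": [-21.5, -6.7, 0], "spin": -0.36}
    - {"xyz": [-32.3, -10, 0], "spin": -0.54}
    - {"xyz": [-43, -13.3, 1], "spin": -0.72}
    - {"xyz": [-53.8, -16.7, 1.5], "spin": -0.9}

```text
time: 17.82
eef_pos: [644.3, -8.1, 205.0]
tcp_rot: [0.089, 0.996, -0.0, -0.001]
ft_force: [-0.1, -0.3, -1.2]
grip_width: 0.3
finger_force: 0.0
```

Request:
play_rows:
  series:
    - {"xyz": [-4, -10.5, 0], "spin": -0.18}
    - {"xyz": [-8, -21.1, 0], "spin": -0.36}
    - {"xyz": [-12, -31.6, 0], "spin": -0.54}
    - {"xyz": [-12, -31.6, 0], "spin": -0.725}
    - {"xyz": [-12, -31.6, 0], "spin": -0.725}

```text
time: 18.45
eef_pos: [650.3, -41.1, 205.2]
tcp_rot: [-0.266, 0.964, 0.0, -0.001]
ft_force: [0.1, 0.5, -0.7]
grip_width: 0.4
finger_force: 0.0
```

```bash
python3 - <<'E'
from m import *
where(); p0=np.array(tool()[0]); print(p0,to(*sp(212,56,27,150)))
E
```

```text
t 18.45 z 205.2 psi 210.9 r 56.7 off 27.7 F [ 0.1  0.5 -0.7] tang -0.3 q7 2.26
spoke angle if touching 217.7
[650.34405816 -41.1346021  205.22777631] ([-1.3, -0.4, 55.2], np.float64(-0.019))
```

Request:
play_rows:
  series:
    - {"xyz": [-1, 0, 20], "spin": 0}
    - {"xyz": [-1, 0, 40], "spin": 0}
    - {"xyz": [-1, 0, 55], "spin": 0}
    - {"xyz": [-1, 0, 55], "spin": 0}

```text
time: 18.95
eef_pos: [650.8, -40.0, 149.0]
tcp_rot: [-0.266, 0.964, 0.0, -0.002]
ft_force: [0.8, 0.6, 0.9]
grip_width: 0.1
finger_force: 0.0
```

```bash
python3 - <<'E'
from m import *
where()
rows([sp(211-6*k,56,max(27-3*k,18),149.5-0.7*k) for k in range(1,11)])
E
```

```text
t 18.95 z 149.0 psi 210.9 r 55.8 off 27.0 F [0.8 0.6 0.9] tang -0.1 q7 2.28
spoke angle if touching 217.0
call 0
   [2.4, 8.8, 0.2] 0.103
   [3.3, 18.0, 0.9] 0.207
   [3.0, 27.0, 1.7] 0.312
   [2.7, 33.2, 2.4] 0.417
   [1.7, 39.3, 3.1] 0.521
call 1
   [1.6, 6.0, 0.7] 0.105
   [2.5, 12.0, 1.4] 0.209
   [2.8, 18.2, 2.1] 0.314
   [2.5, 24.3, 2.8] 0.419
   [1.5, 30.4, 3.5] 0.524
```

Request:
play_rows:
  series:
    - {"xyz": [2.4, 8.8, 0.2], "spin": 0.103}
    - {"xyz": [3.3, 18, 0.9], "spin": 0.207}
    - {"xyz": [3, 27, 1.7], "spin": 0.312}
    - {"xyz": [2.7, 33.2, 2.4], "spin": 0.417}
    - {"xyz": [1.7, 39.3, 3.1], "spin": 0.521}

```text
time: 19.58
eef_pos: [629.6, -10.0, 148.1]
tcp_rot: [-0.006, 1.0, -0.001, -0.0]
ft_force: [-1.6, -6.0, -1.4]
grip_width: 0.1
finger_force: 3.0
```

```bash
python3 - <<'E'
from m import *
where(); t=cam("top"); print(*capst(t)); where()
E
```

```text
t 19.575 z 148.1 psi 180.7 r 55.5 off 21.1 F [-1.6 -6.  -1.4] tang 6.0 q7 1.72
spoke angle if touching 180.8
(array([  8.7, 100.1]), array([714.1,  56.2]), np.float64(9.355605486089539))
t 19.625 z 147.9 psi 180.4 r 55.7 off 20.1 F [-2.5 -5.2 -2.1] tang 5.2 q7 1.71
spoke angle if touching 179.5
```

Request:
play_rows:
  series:
    - {"xyz": [1.6, 6, 0.7], "spin": 0.105}
    - {"xyz": [2.5, 12, 1.4], "spin": 0.209}
    - {"xyz": [2.8, 18.2, 2.1], "spin": 0.314}
    - {"xyz": [2.5, 24.3, 2.8], "spin": 0.419}
    - {"xyz": [1.5, 30.4, 3.5], "spin": 0.524}

```text
time: 20.25
eef_pos: [626.5, 21.4, 144.2]
tcp_rot: [0.253, 0.968, -0.001, -0.001]
ft_force: [-6.5, -3.3, -0.2]
grip_width: 0.4
finger_force: 3.0
```

```bash
python3 - <<'E'
from m import *
where(); t=cam("top"); print(*capst(t)); where()
rows([sp(151-3*k,56,18,142.5-0.35*k) for k in range(1,11)])
E
```

```text
t 20.25 z 144.2 psi 150.7 r 55.6 off 20.1 F [-6.5 -3.3 -0.2] tang 6.0 q7 1.18
spoke angle if touching 149.8
(array([153.7]), array([613.8,  47. ]), np.float64(63.65082654404))
t 20.3 z 144.0 psi 150.5 r 55.9 off 19.0 F [-4.  -2.3 -0.5] tang 3.9 q7 1.17
spoke angle if touching 148.4
call 0
   [0.8, 3.4, 1.9] 0.043
   [1.6, 6.4, 2.2] 0.096
   [2.2, 9.5, 2.6] 0.148
   [2.6, 12.5, 2.9] 0.2
   [2.8, 15.6, 3.3] 0.253
call 1
   [0.9, 3.0, 0.3] 0.052
   [1.6, 6.0, 0.7] 0.105
   [2.1, 9.0, 1.1] 0.157
   [2.5, 12.0, 1.4] 0.209
   [2.8, 15.1, 1.8] 0.262
```

Request:
play_rows:
  series:
    - {"xyz": [0.9, 3, 0.3], "spin": 0.052}
    - {"xyz": [1.6, 6, 0.7], "spin": 0.105}
    - {"xyz": [2.1, 9, 1.1], "spin": 0.157}
    - {"xyz": [2.5, 12, 1.4], "spin": 0.209}

```text
time: 20.8
eef_pos: [630.0, 33.9, 142.7]
tcp_rot: [0.351, 0.936, -0.001, -0.002]
ft_force: [-7.2, -1.9, -1.4]
grip_width: 0.5
finger_force: 2.9
```

Request:
play_rows:
  series:
    - {"xyz": [0.9, 3, 0.3], "spin": 0.052}
    - {"xyz": [1.6, 6, 0.7], "spin": 0.105}

```text
time: 21.05
eef_pos: [632.7, 39.8, 141.9]
tcp_rot: [0.4, 0.917, -0.001, -0.002]
ft_force: [-7.4, -0.9, -0.6]
grip_width: 0.5
finger_force: 2.9
```

```bash
python3 - <<'E'
from m import *
where(); t=cam("top"); print(*capst(t)); where()
E
```

```text
t 21.05 z 141.9 psi 132.9 r 55.9 off 19.1 F [-7.4 -0.9 -0.6] tang 6.0 q7 0.87
spoke angle if touching 131.0
(array([135.6]), array([626.3,  69.1]), np.float64(45.55665044287445))
t 21.1 z 141.8 psi 132.8 r 56.1 off 18.7 F [-6.5 -1.2 -1.2] tang 5.6 q7 0.86
spoke angle if touching 130.4
```

Request:
play_rows:
  series:
    - {"xyz": [0.6, 2, 0.2], "spin": 0.035}
    - {"xyz": [1.1, 4, 0.5], "spin": 0.07}

```text
time: 21.35
eef_pos: [634.9, 43.5, 141.4]
tcp_rot: [0.431, 0.902, -0.001, -0.002]
ft_force: [-6.7, -0.5, -0.9]
grip_width: 0.2
finger_force: 2.9
```

Request:
play_rows:
  series:
    - {"xyz": [0.6, 2, 0.2], "spin": 0.035}

```text
time: 21.48
eef_pos: [636.1, 45.3, 141.2]
tcp_rot: [0.447, 0.895, -0.001, -0.002]
ft_force: [-7.2, -1.1, -1.8]
grip_width: 0.9
finger_force: 2.9
```

Request:
play_rows:
  series:
    - {"xyz": [0.6, 2, 0.2], "spin": 0.035}

```text
time: 21.6
eef_pos: [637.3, 47.0, 140.9]
tcp_rot: [0.462, 0.887, -0.001, -0.002]
ft_force: [-6.8, -0.5, -1.8]
grip_width: 0.4
finger_force: 2.9
```

Request:
play_rows:
  series:
    - {"xyz": [0.3, 1, 0.1], "spin": 0.017}

```text
time: 21.72
eef_pos: [638.0, 47.9, 140.8]
tcp_rot: [0.47, 0.883, -0.001, -0.002]
ft_force: [-7.0, -0.6, -2.7]
grip_width: 0.7
finger_force: 2.8
```

Request:
play_rows:
  series:
    - {"xyz": [0.3, 1, 0.1], "spin": 0.017}

```text
time: 21.85
eef_pos: [638.6, 48.7, 140.7]
tcp_rot: [0.477, 0.879, -0.001, -0.002]
ft_force: [-7.4, -0.1, -1.9]
grip_width: 0.2
finger_force: 2.9
```

Request:
play_rows:
  series:
    - {"xyz": [0.3, 1, 0.1], "spin": 0.017}

```text
time: 21.98
eef_pos: [639.3, 49.5, 140.6]
tcp_rot: [0.485, 0.875, -0.001, -0.002]
ft_force: [-7.4, 0.2, -2.2]
grip_width: 0.4
finger_force: 2.9
```

Request:
play_rows:
  series:
    - {"xyz": [0.3, 1, 0.1], "spin": 0.017}

```text
time: 22.1
eef_pos: [639.9, 50.4, 140.5]
tcp_rot: [0.492, 0.871, -0.001, -0.002]
ft_force: [-6.6, -0.2, -1.4]
grip_width: 0.1
finger_force: 2.9
```

Request:
play_rows:
  series:
    - {"xyz": [0.3, 1, 0.1], "spin": 0.017}

```text
time: 22.22
eef_pos: [640.6, 51.1, 140.3]
tcp_rot: [0.499, 0.866, -0.001, -0.002]
ft_force: [-6.4, -0.1, -1.8]
grip_width: 0.2
finger_force: 3.0
```

Request:
play_rows:
  series:
    - {"xyz": [0.3, 1, 0.1], "spin": 0.017}

```text
time: 22.35
eef_pos: [641.1, 51.8, 140.2]
tcp_rot: [0.507, 0.862, -0.001, -0.002]
ft_force: [-8.5, -0.5, -1.2]
grip_width: 0.5
finger_force: 3.7
```

```bash
python3 - <<'E'
from m import *
where(); t=cam("top"); print(*capst(t)); print([(b[0].round(0).tolist(),b[1]) for b in balls(t,0)])
E
```

```text
t 22.35 z 140.2 psi 119.1 r 56.2 off 18.7 F [-8.5 -0.5 -1.2] tang 7.7 q7 0.64
spoke angle if touching 116.7
(array([ 42.9, 121.3]), array([693. ,  75.2]), np.float64(37.13115211741051))
[([294.0, 131.0], np.int32(24)), ([290.0, 168.0], np.int32(25))]
```

Request:
play_rows:
  series:
    - {"xyz": [0.3, 1, 0.1], "spin": 0.017}

```text
time: 22.52
eef_pos: [641.6, 52.4, 140.1]
tcp_rot: [0.514, 0.858, -0.001, -0.002]
ft_force: [-9.3, -0.6, -0.9]
grip_width: 0.7
finger_force: 4.3
```

Request:
play_rows:
  series:
    - {"xyz": [0.1, 0.5, 0], "spin": 0.008}

```text
time: 22.65
eef_pos: [641.8, 52.7, 140.1]
tcp_rot: [0.517, 0.856, -0.002, -0.002]
ft_force: [-10.2, -1.9, -0.6]
grip_width: 0.4
finger_force: 4.6
```

Request:
play_rows:
  series:
    - {"xyz": [0.3, 1, 0.1], "spin": 0.017}

```text
time: 22.78
eef_pos: [642.3, 53.3, 140.0]
tcp_rot: [0.525, 0.851, -0.002, -0.002]
ft_force: [-11.0, -1.9, 0.5]
grip_width: 0.6
finger_force: 5.2
```

Request:
play_rows:
  series:
    - {"xyz": [0.1, 0.7, 0], "spin": 0.008}

```text
time: 22.9
eef_pos: [642.7, 53.7, 139.9]
tcp_rot: [0.528, 0.849, -0.002, -0.003]
ft_force: [-12.2, -1.3, 0.8]
grip_width: 0.1
finger_force: 5.6
```

```bash
python3 -c "
from m import *
where()"
```

```text
t 22.9 z 139.9 psi 116.2 r 56.2 off 19.3 F [-12.2  -1.3   0.8] tang 11.5 q7 0.59
spoke angle if touching 114.5
```

Request:
play_rows:
  series:
    - {"xyz": [0.2, 1, 0], "spin": 0.008}

```text
time: 23.02
eef_pos: [643.2, 54.1, 139.9]
tcp_rot: [0.532, 0.847, -0.002, -0.003]
ft_force: [-12.9, -2.1, 0.7]
grip_width: 0.4
finger_force: 6.3
```

Request:
play_rows:
  series:
    - {"xyz": [0.2, 1, 0], "spin": 0.008}

```text
time: 23.15
eef_pos: [643.8, 54.6, 139.8]
tcp_rot: [0.535, 0.845, -0.002, -0.003]
ft_force: [-14.9, -1.9, 1.4]
grip_width: 0.4
finger_force: 6.9
```

Request:
play_rows:
  series:
    - {"xyz": [0.2, 1, 0], "spin": 0.008}
    - {"xyz": [0.2, 1, 0], "spin": 0.008}

```text
time: 23.4
eef_pos: [644.3, 55.1, 139.7]
tcp_rot: [0.538, 0.843, -0.002, -0.003]
ft_force: [-15.2, -1.9, 1.1]
grip_width: 0.1
finger_force: 7.1
```

```bash
python3 -c "
from m import *
where(); t=cam('top'); print(*capst(t)); print([(b[0].round(1).tolist(),b[1]) for b in balls(t,0)])"
```

```text
t 23.4 z 139.7 psi 114.9 r 56.3 off 18.5 F [-15.2  -1.9   1.1] tang 14.6 q7 0.57
spoke angle if touching 112.3
(array([121.8]), array([639.5,  84.8]), np.float64(31.829761105799925))
[([291.4, 129.8], np.int32(17)), ([289.0, 168.5], np.int32(10))]
```

Request:
play_rows:
  series:
    - {"xyz": [0, 0.9, 0], "spin": 0}
    - {"xyz": [0, 0.9, 0], "spin": 0}

```text
time: 23.7
eef_pos: [644.8, 55.4, 139.6]
tcp_rot: [0.538, 0.843, -0.003, -0.004]
ft_force: [-16.0, -1.7, 2.7]
grip_width: 0.2
finger_force: 7.7
```

The bush is bedded at about 16 N. Now I'll move the finger within the same sector to the next spoke's other side and wind back.

Request:
play_rows:
  series:
    - {"xyz": [0, -4, -1], "spin": 0}
    - {"xyz": [1, -8, -2], "spin": 0}
    - {"xyz": [1, -8, -2], "spin": 0}

```text
time: 24.08
eef_pos: [641.7, 54.1, 143.5]
tcp_rot: [0.538, 0.843, 0.001, 0.001]
ft_force: [-0.4, -0.6, 0.3]
grip_width: 0.7
finger_force: 0.6
```

```bash
python3 - <<'E'
from m import *
where(); t=cam("top"); print(*capst(t)); print([(b[0].round(0).tolist(),b[1]) for b in balls(t,0)])
p=tool()[0]; d=p[:2]-HUB; r0=np.hypot(*d); a0=np.degrees(np.arctan2(d[1],d[0])); psi0=tool()[2]; print(r0,a0,psi0)
path=[]
for k in range(1,11):
    f=k/10; A=np.radians(a0+(181-a0)*f); r=r0+(63-r0)*f; path.append((*(HUB+r*np.array([np.cos(A),np.sin(A)])),141,psi0+(28-psi0)*f))
rows(path)
E
```

```text
t 24.075 z 143.5 psi 114.9 r 56.5 off 21.2 F [-0.4 -0.6  0.3] tang 0.6 q7 0.56
spoke angle if touching 115.2
(array([ 44.7, 120.8]), array([692.8,  77.2]), np.float64(37.7229088551734))
[([293.0, 131.0], np.int32(27)), ([289.0, 168.0], np.int32(18))]
60.31103872172318 135.5512135192567 114.92609287093146
call 0
   [-1.6, -4.5, 2.3] 0.152
   [-3.6, -8.9, 2.3] 0.303
   [-5.9, -13.2, 2.3] 0.455
   [-8.6, -17.2, 2.3] 0.607
   [-11.6, -21.1, 2.3] 0.759
call 1
   [-4.9, -0.3, 0.0] 0.152
   [-9.8, -0.3, 0.0] 0.303
   [-14.8, 0.1, 0.0] 0.455
   [-19.7, 1.0, 0.0] 0.607
   [-24.5, 2.2, 0.0] 0.759
```

Request:
play_rows:
  series:
    - {"xyz": [0, -7, 1], "spin": 0}
    - {"xyz": [-3.6, -11, 1], "spin": 0.15}
    - {"xyz": [-5.9, -14, 1], "spin": 0.303}
    - {"xyz": [-8.6, -17.5, 1], "spin": 0.455}
    - {"xyz": [-11.6, -21, 1], "spin": 0.607}

```text
time: 24.75
eef_pos: [626.9, 34.5, 141.7]
tcp_rot: [0.767, 0.642, 0.0, -0.0]
ft_force: [-0.2, 0.3, 0.0]
grip_width: 0.6
finger_force: 0.0
```

```bash
python3 - <<'E'
from m import *
where(); t=cam("top"); print(*capst(t)); print([(b[0].round(0).tolist(),b[1]) for b in balls(t,0)])
p=tool()[0]; d=p[:2]-HUB; r0=np.hypot(*d); a0=np.degrees(np.arctan2(d[1],d[0])); psi0=tool()[2]; print(r0,a0,psi0)
path=[]
for k in range(1,7):
    f=min(1,k/6); A=np.radians(a0+(181-a0)*f); r=r0+(62-r0)*f; path.append((*(HUB+r*np.array([np.cos(A),np.sin(A)])),142,psi0+(28-psi0)*f))
rows(path)
E
```

```text
t 24.75 z 141.7 psi 79.9 r 12.2 off 61.0 F [-0.2  0.3  0. ] tang 0.2 q7 0.04
spoke angle if touching 268.2
(array([124. , 140.2]), array([632.1,  70.6]), np.float64(42.10269159963222))
[([301.0, 132.0], np.int32(58)), ([291.0, 169.0], np.int32(29)), ([298.0, 174.0], np.int32(16))]
62.133143416818314 159.23546713953013 79.41062634058328
call 0
   [-3.9, -0.5, -0.3] 0.15
   [-7.8, -0.9, -0.3] 0.299
   [-11.7, -0.9, -0.3] 0.449
   [-15.7, -0.7, -0.3] 0.598
   [-19.6, -0.3, -0.3] 0.748
call 1
   [-2.4, 3.1, 0.0] 0.15
```

Request:
play_rows:
  series:
    - {"xyz": [-3.9, -0.5, 0], "spin": 0.15}
    - {"xyz": [-7.8, -0.9, 0], "spin": 0.3}
    - {"xyz": [-11.7, -0.9, 0], "spin": 0.45}
    - {"xyz": [-15.7, -0.7, 0], "spin": 0.6}
    - {"xyz": [-19.6, -0.3, 0], "spin": 0.75}

```text
time: 25.42
eef_pos: [623.3, 15.4, 141.7]
tcp_rot: [0.948, 0.318, 0.0, -0.0]
ft_force: [0.2, 0.4, -0.1]
grip_width: 0.5
finger_force: 0.0
```

```bash
python3 - <<'E'
from m import *
where()
P=[]
for k in range(1,16):
    th=206+6*k; q=sp(th,56,-max(27-3*k,17),141.5+0.5*k); P.append((*q[:3],th-180))
rows(P)
E
```

```text
t 25.425 z 141.7 psi 37.0 r -46.9 off 39.9 F [ 0.2  0.4 -0.1] tang 0.2 q7 -0.59
spoke angle if touching 14.0
call 0
   [-6.8, 11.0, -0.3] 0.088
   [-9.4, 19.8, -0.8] -0.017
   [-10.9, 28.8, -1.3] -0.121
   [-11.5, 35.8, -1.8] -0.226
   [-11.6, 42.0, -2.3] -0.331
call 1
   [-1.5, 5.9, -0.5] -0.105
   [-2.3, 12.0, -1.0] -0.209
   [-2.5, 18.1, -1.5] -0.314
   [-2.1, 24.2, -2.0] -0.419
   [-1.0, 30.3, -2.5] -0.524
call 2
   [-1.5, 5.9, -0.5] -0.105
   [-2.3, 12.0, -1.0] -0.209
   [-2.5, 18.1, -1.5] -0.314
   [-2.1, 24.2, -2.0] -0.419
   [-1.0, 30.3, -2.5] -0.524
```

Request:
play_rows:
  series:
    - {"xyz": [-6.8, 11, 0], "spin": 0.088}
    - {"xyz": [-9.4, 19.8, -0.8], "spin": -0.017}
    - {"xyz": [-10.9, 28.8, -1.3], "spin": -0.121}
    - {"xyz": [-11.5, 35.8, -1.8], "spin": -0.226}
    - {"xyz": [-11.6, 42, -2.3], "spin": -0.331}

```text
time: 26.05
eef_pos: [638.5, -24.8, 143.9]
tcp_rot: [0.881, 0.473, -0.001, -0.001]
ft_force: [-5.6, 2.7, 3.8]
grip_width: 0.4
finger_force: 2.8
```

Request:
play_rows:
  series:
    - {"xyz": [-1.5, 5.9, -0.5], "spin": -0.105}
    - {"xyz": [-2.3, 12, -1], "spin": -0.209}
    - {"xyz": [-2.5, 18.1, -1.5], "spin": -0.314}
    - {"xyz": [-2.1, 24.2, -2], "spin": -0.419}
    - {"xyz": [-1, 30.3, -2.5], "spin": -0.524}

```text
time: 26.68
eef_pos: [663.2, -43.0, 146.6]
tcp_rot: [0.728, 0.685, -0.0, -0.001]
ft_force: [-5.5, -0.1, 4.4]
grip_width: 0.4
finger_force: 2.8
```

```bash
python3 - <<'E'
from m import *
where(); t=cam("top"); print(*capst(t)); print([(b[0].round(0).tolist(),b[1]) for b in balls(t,0)])
E
```

```text
t 26.675 z 146.6 psi 86.5 r -56.0 off 18.2 F [-5.5 -0.1  4.4] tang 5.5 q7 0.27
spoke angle if touching 89.4
(array([-7.3, 85.6]), array([723.7,  46.1]), np.float64(84.12331051027299))
[([317.0, 126.0], np.int32(15)), ([327.0, 145.0], np.int32(9)), ([333.0, 153.0], np.int32(43)), ([286.0, 150.0], np.int32(19)), ([327.0, 160.0], np.int32(10))]
```

Request:
play_rows:
  series:
    - {"xyz": [-1.5, 5.9, -0.5], "spin": -0.105}
    - {"xyz": [-2.3, 12, -1], "spin": -0.209}
    - {"xyz": [-2.5, 18.1, -1.5], "spin": -0.314}
    - {"xyz": [-2.1, 24.2, -2], "spin": -0.419}
    - {"xyz": [-1, 30.3, -2.5], "spin": -0.524}

```text
time: 27.35
eef_pos: [693.6, -46.8, 149.2]
tcp_rot: [0.527, 0.85, -0.001, -0.0]
ft_force: [-5.9, -1.8, 3.7]
grip_width: 0.2
finger_force: 2.8
```

Request:
play_rows:
  series:
    - {"xyz": [0, -6, 0], "spin": 0}
    - {"xyz": [0, -12, 0], "spin": 0}
    - {"xyz": [0, -14, -40], "spin": 0}
    - {"xyz": [0, -14, -90], "spin": 0}
    - {"xyz": [0, -14, -130], "spin": 0}

```text
time: 27.98
eef_pos: [681.4, -52.3, 281.1]
tcp_rot: [0.529, 0.848, 0.0, 0.001]
ft_force: [0.8, 0.0, 0.6]
grip_width: 0.2
finger_force: 0.0
```

```bash
python3 - <<'E'
from m import *
where(); p=tool()[0]; print(p,to(430,330,300,tool()[2]))
E
```

```text
t 27.975 z 281.1 psi 116.1 r -56.1 off 31.2 F [0.8 0.  0.6] tang -0.7 q7 0.71
spoke angle if touching 105.7
[681.43725093 -52.28434396 281.07565083] ([453.9, -57.8, -19.2], np.float64(0.0))
```

Request:
play_rows:
  series:
    - {"xyz": [40, -5, -20], "spin": 0}
    - {"xyz": [90, -12, -20], "spin": 0}
    - {"xyz": [140, -18, -20], "spin": 0}
    - {"xyz": [190, -24, -20], "spin": 0}
    - {"xyz": [240, -30, -20], "spin": 0}

```text
time: 28.6
eef_pos: [547.5, 151.2, 298.7]
tcp_rot: [0.529, 0.849, 0.0, -0.0]
ft_force: [0.8, 0.2, 0.3]
grip_width: 0.7
finger_force: 0.0
```

Request:
play_rows:
  series:
    - {"xyz": [45, -6, 0], "spin": 0}
    - {"xyz": [90, -12, 0], "spin": 0}
    - {"xyz": [140, -18, 0], "spin": 0}
    - {"xyz": [190, -25, 0], "spin": 0}
    - {"xyz": [220, -28, 0], "spin": 0}

```text
time: 29.22
eef_pos: [424.4, 337.2, 298.6]
tcp_rot: [0.528, 0.849, 0.0, -0.001]
ft_force: [0.4, -0.2, 0.1]
grip_width: 0.6
finger_force: 0.0
```

```bash
python3 - <<'E'
from m import *
where(); t=cam("top");S=cam("side"); print(*capst(t)); print([(b[0].round(0).tolist(),b[1]) for b in balls(t,0)])
c,wh,B=bar(t); print("bar",[press(b).round(1).tolist() for b in B])
a=cv2.resize(t["image"][120:250,260:390,::-1],None,fx=3,fy=3,interpolation=cv2.INTER_CUBIC)
b=cv2.resize(S["image"][135:235,235:300,::-1],None,fx=6,fy=6,interpolation=cv2.INTER_CUBIC)
c=np.zeros((600,800,3),np.uint8);c[:a.shape[0],:a.shape[1]]=a;c[:600,400:790]=b
cv2.imwrite("pics/z1.png",c)
E
```

```text
t 29.225 z 298.6 psi 116.3 r 407.0 off 89.5 F [ 0.4 -0.2  0.1] tang -0.3 q7 -0.25
spoke angle if touching 125.9
(array([  24.6,  -68.4,  114.8, -158.9]), array([682.5,  13.1]), np.float64(23.03279464275588))
[([302.0, 127.0], np.int32(23)), ([341.0, 141.0], np.int32(21)), ([289.0, 164.0], np.int32(25)), ([328.0, 178.0], np.int32(21))]
bar [[-212.2, -18.1], [-97.7, -19.4], [-97.3, 18.9], [-211.7, 20.3]]
```

View pics/z1.png

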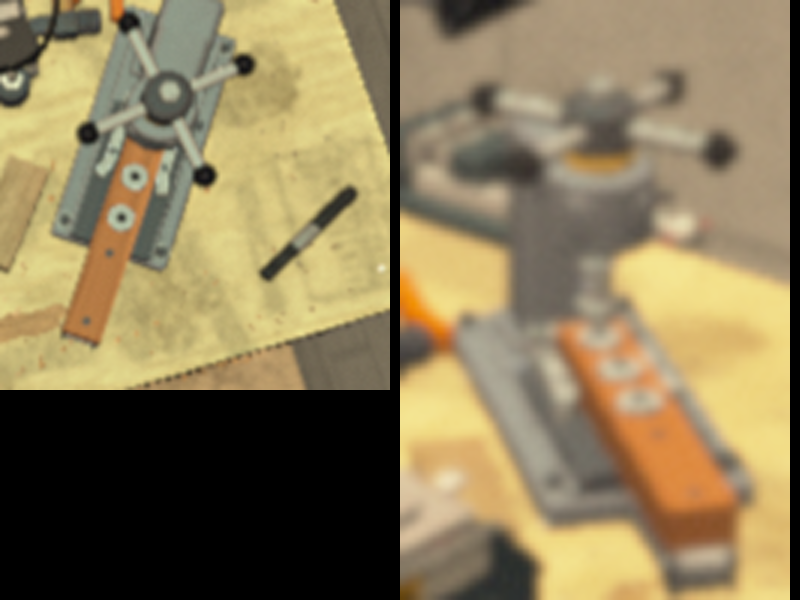

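The bar lies against the stop, with its tail at press x = -212. In the side view all three bushes look level at (600,335), (620,368) and (640,400), and the ram at (597,300) stands clear above. The marker and offcut are where they were.

```bash
python3 -c "
from bench import bot
print(bot.hand_in())"
```

```text
the job is handed in; nothing more can be done
None
```

The job is handed in: the bar is against the end stop, the bush is bedded with about 16 N on the spoke, the ram is wound back about 10 mm clear, and the marker, offcut and pencil were not touched.

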